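Bring the tube rack up and hold the cool box open

TASK

A colleague is about to pack the samples into the blue cool box: slide the white tube rack flat along the table, without lifting it, from the yellow tape frame until it stands squarely and wholly inside the blue tape frame, and let it go there. Then take the cool box's white lid by its dark handle, raise it to 50 degrees from shut (not much wider even on the way, to keep the cold in) and stay there holding it still: the lid falls shut by itself, so the job ends with you still holding it. Leave the other things on the table where they stand.

Things in the scene. Friction and masses are not known exactly. Their poses are not given: they have to be found in the camera images.
- rack_mid (a point): The white sample tube rack, a block 52 mm (its x) by 110 mm (its y, long side) by 40 mm high, 0.25 kg give or take a third, with open sample tubes in it whose tops reach 56 mm above the table. This point is the block's centre, 20 mm above the table; z is up. It stands loose on the table, at first in the yellow tape frame.
- blue_frame: Frame of flat blue tape on the table (no height), the goal of the rack: inner opening 72 mm (its x) by 130 mm (its y), tape 12 mm wide, so 10 mm of room all round the rack. Origin at its centre on the table. It lies in the middle, between the cool box and the yellow frame.
- yellow_frame: Frame of flat yellow tape of the same size, where the rack stands at the start. Origin at its centre on the table; it may lie to the left or to the right of the blue frame, the cool box then being on the other side.
- cool_box: Blue insulated box with a white lid, fixed to the table, 190 mm deep (its x), 260 mm wide (its y), rim 130 mm above the table; the shut lid's top is 158 mm above it. Its clips are undone. Origin at the centre of its underside; its x points from its front (the robot's side) to its back, z is up. Baskets, bottles, cartons and a tray up to 210 mm tall stand fixed along the back and sides of the table, clear of the lid's swing.
- lid_hinge (a point): Middle of the lid's hinge line, at the box's back: 95 mm behind the box's origin along its x and 130 mm above the table. The hinge line runs along the box's y.
- lid_handle (a point): Centre of the handle's grip bar on the lid; it moves with the lid, and its axes are the lid's (equal to the box's when shut). The dark grey bar lies fore and aft (lid's x), 80 mm long, 24 mm wide (lid's y) and 18 mm thick, on two posts, its centre 35 mm above the lid's top face (28 mm thick lid). Shut, it is 150 mm in front of the hinge and 63 mm above it. The bar's middle can be pinched across its 24 mm.
- box_lid (a joint): Angle of the cool box's lid in rad: 0 shut, growing as its front edge rises, 0.873 is 50 degrees; it can go to 1.8. No stay and no spring: the lid, about 0.45 kg give or take a third, falls shut by its weight when let go (about 3 N to raise it at the handle).
- dropper: White dropper bottle with blue cap, 32 mm across, 68 mm tall, loose, behind the blue frame; to be left alone. Origin: centre of its underside.
- cap_basket: Small dark basket of tube caps, 105 x 160 x 60 mm, loose, near the front left of the table; to be left alone. Origin: centre of its underside.
- clock: Small round desk clock, 92 mm across, 96 mm tall, loose, at the right side of the table; to be left alone. Origin: centre of its underside.
- kit_pack: Flat white and blue carton, 60 x 95 x 28 mm, loose, near the front right of the table; to be left alone. Origin: centre of its underside.
There are look-alikes about, which are no part of the job. Leave any pink or red look-alike of the part that bears rack_mid alone.

How it is judged:
By the outcome, as a careful person would: the job done as asked, in the order asked, and still so for the second after the job is handed in, while the arm keeps its last pose, push and grip.
It also fails if it takes over 64 s, if anything falls off the work surface, if the arm or the gripper's body presses on something with over 40 N, if the wrist force passes 120 N, or if a joint passes its speed limit or range.

ROBOT

A 6-joint arm with a two-finger parallel gripper is mounted at the origin on the work surface. World frame = base frame: x ahead of the robot, y to its left, z up, the work surface at z = 0. Lengths are in m, angles in rad, forces in N, time in s.
With the tool pointing down it reaches from about 0.25 to 0.725 m from the base axis. Payload 4 kg.
Tool frame: the origin (TCP) lies at the very end of the fingers, on their centre line; the grasp point (between the pads) lies 19 mm behind it; y points along the fingers, z is the direction in which the jaws open and shut, and the axes are right-handed (so a half turn about y gives the same grasp; the last joint's range is limited). The gripper opens to 85 mm and grips with 20 to 120 N. Pads are 22 mm wide; open, the fingers measure 114 mm over their backs; the gripper's body (76 mm by 85 mm) begins 54 mm behind the grasp point. The pads swing forward as they close: fully open they stand 13 mm farther back than shut.
Start: joints at [-1.161, 0.241, 0.005, 1.335, 0, 1.571], TCP at [0.199, -0.459, 0.199] pointing down, gripper open.
Joint ranges: [-2.72, 2.72], [-1.05, 1.87], [-1.09, 1.28], [-1.99, 2.15], [-1.42, 1.44], [-3.14, 3.14]. Speed limits (rad/s): [2.79, 2.79, 3.14, 3.14, 3.14, 3.14].

INTERFACE

Orientations are given as a unit quaternion [x, y, z, w].
In Python, from workcell import bot gives the robot as it stands. The module is installed in compiled form; this text tells all that it offers.
- The arm moves only by the tool move_arm, never from a script. Its argument "increments" is a list of rows, each an object with "grip": the closure, from 0 (fully open) to 1 (shut); "linear": the shift along the tool's x, y, z scaled (see below), a list of three; "twist": the turn about the tool's y scaled (see below). A call has exactly 5 rows; each row shifts and turns the pose as measured when the row begins, along the tool's axes as they then stand; what a row does not reach is not made up. The controller multiplies each number of a shift by 0.2 m and each number of a turn by 2 rad. A row lasts 1/10 s, in which the tool goes at most 50 mm and 8.59 degrees, less where a joint would pass 70% of its speed; a pose out of reach is approached as far as the arm can. A call with a number of a shift or a turn outside -1 to 1 is refused whole. A call with a gripper value outside its range is refused whole. The fingers move at their own pace and stop on an object; the grip force is fixed at half the most. Time passes only in rows, so rows that do not move let the fingers close, or fill a call up. It gives the time, the measured TCP pose, the force and the opening at its end, in the units of the state.
- bot.get_obs(): the state, without advancing time (a new reading comes with each control period).
- bot.camera(name): name is "side" or "top" or "wrist"; returns (picture, depth): 420x560x3 uint8, blue, green, red; 420x560 float32, m along the optical axis (not along the pixel's ray), 0 where there is no reading.
- bot.camera_params(name): a dict with "camera_matrix" (3x3 intrinsics, pixels), "dist" ([k1, k2, p1, p2, k3] as OpenCV has them; the pictures are not rectified), "rvec" (rotation vector, rad) and "tvec" (3), from world to camera coordinates, as OpenCV has them; the wrist camera has in their place "T_tool_cam" (4x4, takes a point from camera to tool coordinates, whose origin is the TCP and whose axes are the tool frame's). Camera axes: x right, y down, z forward; pixel columns grow to the right and rows downward; lengths in m; the calibration is good to about 2 mm. A picture is of the moment at which its call begins: read the wrist's pose just before it. camera_params takes no time and is no camera call.
- bot.job_done(): hands the job in, once; it reports no verdict.
The state is a dict: "clock": time; "joint_pos": joint angles; "joint_vel": joint speeds; "tau": joint torques, N m; "eef_pos": TCP position; "tool_rot": TCP orientation; "ft_force": force on the tool from outside, world axes, zero at the start; "ft_torque": the same for the moment, N m; "grip_width": finger opening in m.
Only numpy, scipy, OpenCV 4.12 (cv2) and the standard library are available. Lean on these libraries where they do the work, as an engineer would, in place of code of your own. Each camera call takes 0.05 s, during which the arm holds its last target. There are 200 camera calls.

## Working session

There is one attempt and no reset: what is moved stays moved. The work goes in short steps, Python scripts to look and compute and a tool call to move; the robot and the scene stay as the last step left them, time stands still between calls to the robot, and variables do not carry over. Pictures are saved under pics/ and viewed, about 8 in all and at most 12, crops included, and the job is handed in when it is done.

Besides the shell and the picture viewer there is one more tool, called as a command line: name --argument value ..., lists and objects as JSON in quotes. move_arm: Moves the arm, as the interface text tells. Its arguments: {"type":"object","properties":{"increments":{"type":"array"}},"required":["increments"]}

```bash
mkdir -p pics; python3 - <<'E'
from workcell import bot
import cv2,numpy as np
o=bot.get_obs();print(o)
for n in("top","side"):
    im,d=bot.camera(n);cv2.imwrite(f"pics/{n}0.png",im);np.save(f"pics/{n}0.npy",d);print(n,bot.camera_params(n))
print(bot.camera_params("wrist"))
E
```

```text
{'clock': 0.0, 'joint_pos': array([-1.16104169e+00,  2.41454367e-01,  3.70466831e-03,  1.33519681e+00,
        2.47615460e-05,  1.57081605e+00]), 'joint_vel': array([-0.0017646 ,  0.00108663,  0.00209543,  0.00240342, -0.00079508,
        0.00186982]), 'tau': array([-1.32820456e-03, -3.72312284e+01,  2.52410817e+01,  1.68603100e-02,
       -5.90259037e-05, -8.05021926e-06]), 'eef_pos': array([ 0.19891626, -0.45795322,  0.1975849 ]), 'tool_rot': array([-0.14399796,  0.69306542, -0.69157325,  0.14370577]), 'ft_force': array([-0.45617781,  0.22305537,  0.1446333 ]), 'ft_torque': array([-0.00754534, -0.04137369,  0.00801294]), 'grip_width': 0.08557142170180826}
top {'camera_matrix': array([[390.57164638,   0.        , 281.69705808],
       [  0.        , 390.57164638, 206.06403654],
       [  0.        ,   0.        ,   1.        ]]), 'dist': array([-0.06740097,  0.        ,  0.        ,  0.        ,  0.        ]), 'rvec': array([ 2.18739693, -2.16403617,  0.05092497]), 'tvec': array([-0.06208944,  0.52433773,  1.4428816 ])}
side {'camera_matrix': array([[478.68573229,   0.        , 282.
[... 214 characters left out ...]
.29724645, -0.3368016 ,  0.16047365]), 'tvec': array([-0.51766495,  0.14541633,  1.36225455])}
{'camera_matrix': array([[294.40415019,   0.        , 276.95731675],
       [  0.        , 294.40415019, 209.71762972],
       [  0.        ,   0.        ,   1.        ]]), 'dist': array([0.00416932, 0.        , 0.        , 0.        , 0.        ]), 'T_tool_cam': array([[ 1.14990728e-03,  9.48303256e-01,  3.17363534e-01,
        -8.24154252e-02],
       [-1.41006642e-04, -3.17363587e-01,  9.48303925e-01,
        -1.75785667e-01],
       [ 9.99999329e-01, -1.13521196e-03, -2.31221643e-04,
        -4.87711084e-04],
       [ 0.00000000e+00,  0.00000000e+00,  0.00000000e+00,
         1.00000000e+00]])}
```

View pics/top0.png

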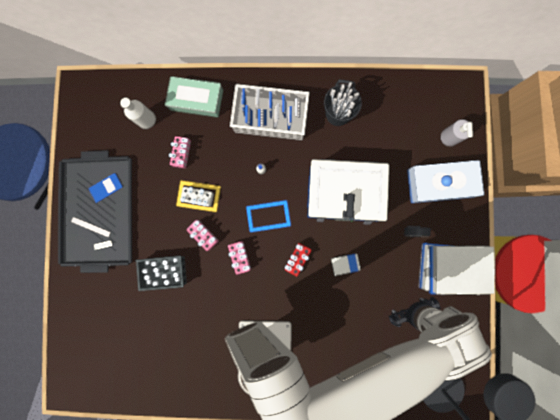

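View pics/side0.png

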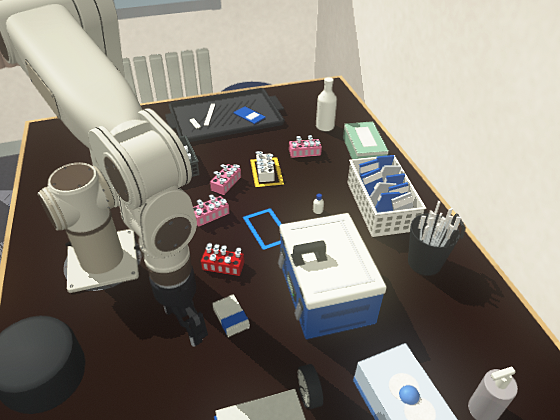

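The top view has the white rack in the yellow frame at (198,195), the blue frame at (268,216), and the box with its handle at (348,205). Four look-alikes are pink or red: (179,151), (202,235), (238,257) and (297,260). The cap basket at (160,272) and the basket at (270,110) also hold tube-like things. I choose the rack at (198,195), which is the only white one in yellow tape. Next I measure, with a close crop to check.

```bash
cat > h.py <<'E'
import cv2,numpy as np
from workcell import bot
from scipy.spatial.transform import Rotation as R
def cam(n,o=None):
    p=bot.camera_params(n);K=p["camera_matrix"];D=p["dist"]
    if n=="wrist":
        T=np.eye(4);T[:3,:3]=R.from_quat(o["tool_rot"]).as_matrix();T[:3,3]=o["eef_pos"]
        T=T@p["T_tool_cam"];return K,D,T[:3,:3],T[:3,3]
    r=cv2.Rodrigues(p["rvec"])[0];return K,D,r.T,-r.T@p["tvec"]
def rays(uv,C):
    K,D,r,c=C;u=cv2.undistortPoints(np.float64(uv).reshape(-1,1,2),K,D)[:,0]
    return np.c_[u,np.ones(len(u))]@r.T,c
def plane(uv,C,z):
    d,c=rays(uv,C);return c+d*((z-c[2])/d[:,2])[:,None]
def depthpts(uv,dep,C):
    uv=np.int32(uv);d,c=rays(uv,C);return c+d*dep[uv[:,1],uv[:,0]][:,None]
def rect(P):
    (x,y),(w,h),a=cv2.minAreaRect(np.float32(P[:,:2]*1000));
    if w>h: w,h,a=h,w,a-90   # a: direction of short side
    a=(a+90)%180-90
    return np.round([x,y,w,h,a],1)
def toolinfo(o):
    M=R.from_quat(o["tool_rot"]).as_matrix();return o["eef_pos"],M
E
python3 - <<'E'
from h import *
im=cv2.imread("pics/top0.png");dep=np.load("pics/top0.npy");C=cam("top")
hsv=cv2.cvtColor(im,cv2.COLOR_BGR2HSV)
def blob(lo,hi,box):
    m=cv2.inRange(hsv,lo,hi);k=np.zeros_like(m);x0,y0,x1,y1=box;k[y0:y1,x0:x1]=m[y0:y1,x0:x1];return np.argwhere(k)[:,::-1]
y=blob((18,120,90),(38,255,255),(165,170,230,220));print("yellow",len(y),rect(plane(y,C,0)))
b=blob((95,130,90),(125,255,255),(240,195,300,236));print("blue",len(b),rect(plane(b,C,0)))
# depth heights near rack and box
vv,uu=np.mgrid[140:240,150:400];uv=np.c_[uu.ravel(),vv.ravel()];P=depthpts(uv,dep,C)
s=(uv[:,0]>178)&(uv[:,0]<220)&(uv[:,1]>178)&(uv[:,1]<213)
for lo,hi in((.015,.045),(.045,.065)):
    q=P[s&(P[:,2]>lo)&(P[:,2]<hi)];print("rack",lo,len(q),rect(q),np.median(q[:,2]))
s=(uv[:,0]>295)&(uv[:,0]<398)
q=P[s&(P[:,2]>.145)&(P[:,2]<.17)];print("lid",len(q),rect(q),np.median(q[:,2]))
q=P[s&(P[:,2]>.182)&(P[:,2]<.21)];print("bar",len(q),rect(q),np.median(q[:,2]))
print("table",np.median(P[:,2]))
o=bot.get_obs();print(toolinfo(o)[1].round(3))
a=cv2.resize(im[140:280,140:310],None,fx=3,fy=3,interpolation=cv2.INTER_CUBIC)
b=cv2.resize(im[140:280,300:400],None,fx=2.8,fy=3,interpolation=cv2.INTER_CUBIC)
cv2.imwrite("pics/crop1.png",np.hstack([a,b]))
E
```

```text
yellow 565 [562.2 264.8 106.2 163.6  -7.7]
blue 548 [488.8  -4.4 101.6 159.    9.3]
rack 0.015 285 [555.8 263.8  52.8 109.1 -11.5] 0.039645833375869355
rack 0.045 138 [555.2 260.5  55.6 100.7 -12.1] 0.05486079321179971
lid 4244 [ 572.6 -286.8  195.   266.3   -2.6] 0.1579058285685585
bar 183 [ 518.5 -282.3   23.5   79.4  -89.8] 0.20085376091430351
table 0.0014586366420408226
[[-0.917 -0.001  0.398]
 [-0.398  0.002 -0.917]
 [-0.    -1.    -0.002]]
```

View pics/crop1.png

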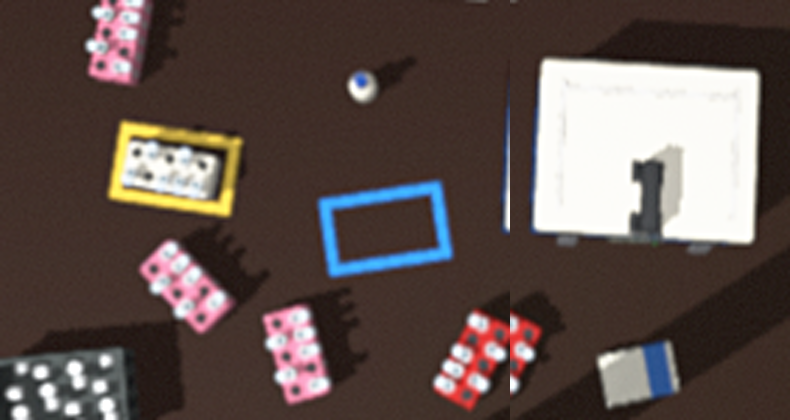

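The crop confirms the white rack, in the yellow frame and about 4° skewed in it. The lid is shut and its handle lies fore and aft. I now write a planner helper and approach above the rack.

```bash
cat >> h.py <<'E'
def plan(pos,yaw,n,vmax=.048):
    """n rows in tool units from the present pose to pos (m) and jaw yaw (deg)"""
    o=bot.get_obs();p,M=toolinfo(o);p=p.copy();pos=np.array(pos,float)
    y=np.degrees(np.arctan2(M[1,2],M[0,2]))
    print("at",p.round(4),"yaw",round(y,2),"tilt",M[:,1].round(4),"F",o["ft_force"].round(1),"w",round(o["grip_width"],4),"t",round(o["clock"],2))
    dy=(yaw-y+90)%180-90 if abs(yaw-y)>200 else yaw-y
    for i in range(n):
        k=n-i;d=(pos-p)/k
        if np.linalg.norm(d)>vmax:d*=vmax/np.linalg.norm(d)
        t=np.clip(dy/k,-8,8)
        l=np.round(M.T@d/.2,3);w=round(-np.radians(t)/2,3)
        print(l.tolist(),w)
        p=p+M@(l*.2);t=-np.degrees(w*2);M=R.from_euler("z",t,degrees=True).as_matrix()@M;dy-=t
    print("end",p.round(4),"left",round(dy,2))
E
python3 -c "
from h import *
plan([.54,.262,.2],-11,20)"
```

```text
at [ 0.199  -0.458   0.1977] yaw -66.52 tilt [-7.0e-04  1.8e-03 -1.0e+00] F [ 0.4  0.1 -0.1] w 0.0857 t 0.1
[-0.15, -0.0, -0.131] -0.024
[-0.156, -0.0, -0.124] -0.024
[-0.162, -0.0, -0.116] -0.024
[-0.167, -0.0, -0.108] -0.024
[-0.172, -0.0, -0.1] -0.024
[-0.177, -0.001, -0.092] -0.024
[-0.181, -0.0, -0.083] -0.024
[-0.185, -0.001, -0.074] -0.024
[-0.188, -0.001, -0.065] -0.024
[-0.191, -0.0, -0.056] -0.024
[-0.194, -0.001, -0.047] -0.024
[-0.196, -0.001, -0.038] -0.025
[-0.197, -0.0, -0.028] -0.024
[-0.198, -0.001, -0.019] -0.025
[-0.199, -0.001, -0.009] -0.024
[-0.199, -0.0, 0.001] -0.025
[-0.199, -0.001, 0.011] -0.024
[-0.198, -0.0, 0.021] -0.025
[-0.197, -0.001, 0.03] -0.024
[-0.195, -0.001, 0.04] -0.025
end [0.5401 0.262  0.2001] left -0.06
```

move_arm --increments '[{"grip": 0,"linear": [-0.15,0,-0.131],"twist": -0.024},{"grip": 0,"linear": [-0.156,0,-0.124],"twist": -0.024},{"grip": 0,"linear": [-0.162,0,-0.116],"twist": -0.024},{"grip": 0,"linear": [-0.167,0,-0.108],"twist": -0.024},{"grip": 0,"linear": [-0.172,0,-0.1],"twist": -0.024}]'

```text
clock: 0.6
eef_pos: [0.2839, -0.2754, 0.1946]
tool_rot: [-0.226, 0.672, -0.668, 0.225]
ft_force: [0.8, 0.7, -0.1]
grip_width: 0.0852
```

move_arm --increments '[{"grip": 0,"linear": [-0.177,0,-0.092],"twist": -0.024},{"grip": 0,"linear": [-0.181,0,-0.083],"twist": -0.024},{"grip": 0,"linear": [-0.185,0,-0.074],"twist": -0.024},{"grip": 0,"linear": [-0.188,0,-0.065],"twist": -0.024},{"grip": 0,"linear": [-0.191,0,-0.056],"twist": -0.024}]'

```text
clock: 1.1
eef_pos: [0.3695, -0.0871, 0.1941]
tool_rot: [-0.307, 0.64, -0.635, 0.306]
ft_force: [0.6, 0.0, -0.1]
grip_width: 0.0852
```

```bash
python3 -c "
from h import *
plan([.54,.262,.2],-11,10)"
```

```text
at [ 0.3695 -0.0871  0.1941] yaw -38.62 tilt [-0.0047  0.0058 -1.    ] F [ 0.6  0.  -0.1] w 0.0852 t 1.1
[-0.19, -0.002, -0.042] -0.024
[-0.191, -0.002, -0.033] -0.024
[-0.193, -0.003, -0.024] -0.024
[-0.194, -0.003, -0.015] -0.024
[-0.194, -0.003, -0.005] -0.024
[-0.194, -0.003, 0.004] -0.024
[-0.194, -0.002, 0.013] -0.024
[-0.193, -0.003, 0.022] -0.024
[-0.192, -0.003, 0.032] -0.024
[-0.189, -0.002, 0.041] -0.025
end [0.54   0.2619 0.1999] left -0.0
```

move_arm --increments '[{"grip": 0,"linear": [-0.19,-0.002,-0.042],"twist": -0.024},{"grip": 0,"linear": [-0.191,-0.002,-0.033],"twist": -0.024},{"grip": 0,"linear": [-0.193,-0.003,-0.024],"twist": -0.024},{"grip": 0,"linear": [-0.194,-0.003,-0.015],"twist": -0.024},{"grip": 0,"linear": [-0.194,-0.003,-0.005],"twist": -0.024}]'

```text
clock: 1.6
eef_pos: [0.4545, 0.0963, 0.1959]
tool_rot: [-0.385, 0.596, -0.591, 0.383]
ft_force: [-0.0, -1.0, 1.4]
grip_width: 0.0854
```

move_arm --increments '[{"grip": 0,"linear": [-0.194,-0.003,0.004],"twist": -0.024},{"grip": 0,"linear": [-0.194,-0.002,0.013],"twist": -0.024},{"grip": 0,"linear": [-0.193,-0.003,0.022],"twist": -0.024},{"grip": 0,"linear": [-0.192,-0.003,0.032],"twist": -0.024},{"grip": 0,"linear": [-0.15,-0.002,0.041],"twist": -0.025}]'

```text
clock: 2.1
eef_pos: [0.5356, 0.2729, 0.1956]
tool_rot: [-0.459, 0.543, -0.537, 0.454]
ft_force: [-0.2, 0.3, 0.0]
grip_width: 0.0855
```

```bash
cat >> h.py <<'E'
def look(name):
    o=bot.get_obs();im,d=bot.camera("wrist");cv2.imwrite(f"pics/{name}.png",im);np.save(f"pics/{name}.npy",d)
    return o,im,d,cam("wrist",o)
def frame(im,C,color,z=0):
    hsv=cv2.cvtColor(im,cv2.COLOR_BGR2HSV)
    m=cv2.inRange(hsv,*(((18,120,90),(38,255,255)) if color=="y" else ((98,140,90),(122,255,255))))
    cs=cv2.findContours(m,cv2.RETR_EXTERNAL,cv2.CHAIN_APPROX_NONE)[0]
    for c in sorted(cs,key=len)[::-1][:2]:print(color,cv2.boundingRect(c),rect(plane(c[:,0],C,z)))
def cloud(d,C):
    vv,uu=np.mgrid[0:420,0:560];uv=np.c_[uu.ravel(),vv.ravel()];P=depthpts(uv,d,C);P[d.ravel()==0]=np.nan;return uv,P
E
python3 - <<'E'
from h import *
import time
plan([.55,.264,.2],-11,1)
o,im,d,C=look("w1");frame(im,C,"y");frame(im,C,"b")
uv,P=cloud(d,C);n=(abs(P[:,0]-.556)<.06)&(abs(P[:,1]-.264)<.075)
for lo,hi in((.03,.044),(.047,.065)):
    q=P[n&(P[:,2]>lo)&(P[:,2]<hi)];print(len(q),rect(q),np.median(q[:,2]))
E
```

```text
at [0.5356 0.2729 0.1956] yaw -9.57 tilt [-0.0114  0.0024 -0.9999] F [-0.2  0.3  0. ] w 0.0855 t 2.1
[0.032, -0.023, 0.078] 0.012
end [0.55  0.264 0.2  ] left -0.06
y (260, 119, 83, 122) [563.  262.  100.5 158.1  -7.9]
b (233, 307, 81, 57) [484.8  16.9  99.3 108.3   9.1]
b (542, 334, 18, 45) [908.4 -78.3  25.3  93.7   6.8]
2895 [558.  263.5  52.3 108.9 -10.8] 0.040364022084404816
1354 [558.2 262.8  57.3  98.7 -11.2] 0.05527083858809467
```

View pics/w1.png

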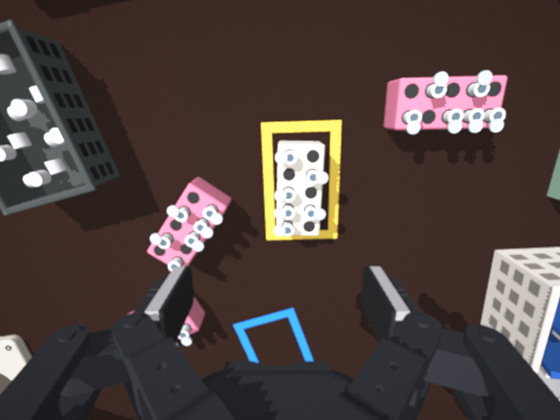

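The wrist view shows the rack at (302,187) in the yellow frame. It measures (558, 263.5) mm with yaw -10.8°, and the fingers have clear room to straddle it. Pink racks stand at (190,225) and (447,100). I go down now.

```bash
python3 -c "
from h import *
plan([.558,.2635,.07],-10.8,5)"
```

```text
at [0.5373 0.2771 0.1944] yaw -9.31 tilt [-0.0105  0.0054 -0.9999] F [4.  3.  0.4] w 0.0852 t 2.15
[0.01, 0.124, 0.024] 0.003
[0.01, 0.124, 0.024] 0.002
[0.011, 0.124, 0.024] 0.003
[0.01, 0.124, 0.024] 0.002
[0.01, 0.125, 0.025] 0.003
end [0.5581 0.2635 0.0699] left 0.0
```

move_arm --increments '[{"grip": 0,"linear": [0.01,0.124,0.024],"twist": 0.003},{"grip": 0,"linear": [0.01,0.124,0.024],"twist": 0.002},{"grip": 0,"linear": [0.011,0.124,0.024],"twist": 0.003},{"grip": 0,"linear": [0.01,0.124,0.024],"twist": 0.002},{"grip": 0,"linear": [0.005,0.06,0.01],"twist": 0.002}]'

```text
clock: 2.65
eef_pos: [0.5564, 0.2681, 0.0778]
tool_rot: [-0.454, 0.547, -0.54, 0.451]
ft_force: [-0.5, 0.3, -0.6]
grip_width: 0.0854
```

```bash
python3 - <<'E'
from h import *
o,im,d,C=look("w2");frame(im,C,"y");frame(im,C,"b")
uv,P=cloud(d,C);n=(abs(P[:,0]-.556)<.05)&(abs(P[:,1]-.264)<.075)
q=P[n&(P[:,2]>.034)&(P[:,2]<.044)];print(len(q),rect(q),np.median(q[:,2]))
plan([.558,.2635,.01],-10.8,5)
E
```

```text
y (224, 120, 119, 170) [563.2 261.9  99.2 157.4  -8. ]
6051 [558.4 263.3  52.1 109.4 -10.6] 0.04045606773968949
at [0.5556 0.2676 0.0762] yaw -10.49 tilt [-0.0127  0.0043 -0.9999] F [-0.6 -0.5 -1. ] w 0.0853 t 2.7
[0.004, 0.066, 0.004] 0.001
[0.004, 0.066, 0.004] 0.0
[0.004, 0.066, 0.004] 0.001
[0.003, 0.066, 0.004] 0.0
[0.004, 0.067, 0.004] 0.001
end [0.558  0.2634 0.01  ] left 0.03
```

View pics/w2.png

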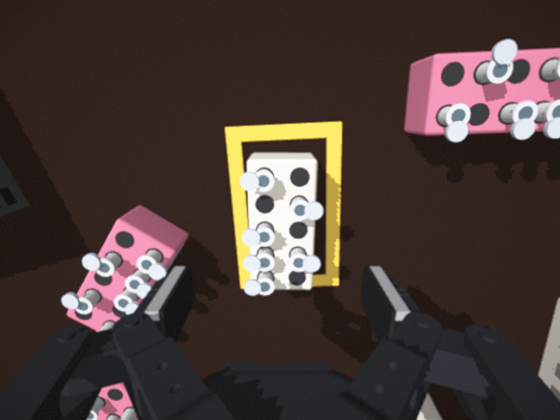

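The rack top is at (282,222), consistently at (558.4, 263.3) mm with yaw -10.6°. The fingers straddle it. I go down and close.

move_arm --increments '[{"grip": 0,"linear": [0.004,0.066,0.004],"twist": 0.001},{"grip": 0,"linear": [0.004,0.066,0.004],"twist": 0},{"grip": 0,"linear": [0.004,0.066,0.004],"twist": 0.001},{"grip": 0,"linear": [0.003,0.066,0.004],"twist": 0},{"grip": 0,"linear": [0.003,0.05,0.004],"twist": 0}]'

```text
clock: 3.2
eef_pos: [0.5603, 0.2643, 0.0135]
tool_rot: [-0.452, 0.548, -0.541, 0.45]
ft_force: [-0.4, 0.4, -0.7]
grip_width: 0.0854
```

```bash
python3 -c "
from h import *
plan([.558,.2635,.01],-10.6,2)"
```

```text
at [0.5603 0.2643 0.0135] yaw -10.75 tilt [-0.008   0.0068 -0.9999] F [-0.4  0.4 -0.7] w 0.0854 t 3.2
[0.003, 0.009, -0.005] -0.001
[0.003, 0.009, -0.005] -0.0
end [0.558  0.2635 0.0099] left 0.04
```

move_arm --increments '[{"grip": 0,"linear": [0.003,0.009,-0.005],"twist": 0},{"grip": 0.2,"linear": [0.002,0.007,-0.005],"twist": 0},{"grip": 0.6,"linear": [0,0,0],"twist": 0},{"grip": 1,"linear": [0,0,0],"twist": 0},{"grip": 1,"linear": [0,0,0],"twist": 0}]'

```text
clock: 3.7
eef_pos: [0.5577, 0.2637, 0.0096]
tool_rot: [-0.452, 0.548, -0.541, 0.45]
ft_force: [-0.0, -0.1, -0.2]
grip_width: 0.0283
```

```bash
python3 -c "
from h import *
plan([.53,.17,.0095],-10.6,5)"
```

```text
at [0.5577 0.2637 0.0096] yaw -10.75 tilt [-0.0087  0.0066 -0.9999] F [-0.  -0.1 -0.2] w 0.0283 t 3.7
[0.097, -0.0, -0.01] -0.0
[0.097, -0.0, -0.01] -0.0
[0.097, -0.0, -0.01] -0.0
[0.097, -0.001, -0.009] -0.001
[0.098, -0.0, -0.01] -0.0
end [0.53   0.17   0.0094] left 0.03
```

The opening reads 28 mm, but the rack is 52 mm wide. I look before doing anything.

```bash
python3 - <<'E'
from h import *
o,im,d,C=look("w3");print(o["grip_width"],bot.get_obs()["grip_width"],o["ft_force"])
uv,P=cloud(d,C);n=(abs(P[:,0]-.556)<.06)&(abs(P[:,1]-.264)<.075)
q=P[n&(P[:,2]>.034)&(P[:,2]<.044)];print(len(q),rect(q),np.median(q[:,2]))
im2,_=bot.camera("side")
cv2.imwrite("pics/c3.png",np.hstack([cv2.resize(im,(533,400)),cv2.resize(im2[110:230,200:280],(267,400))]))
E
```

```text
0.028313569482520097 0.020191821639442796 [-0.03764694 -0.0612649  -0.20744285]
9882 [558.5 263.3  52.  109.6 -10.9] 0.04048429496951789
```

View pics/c3.png

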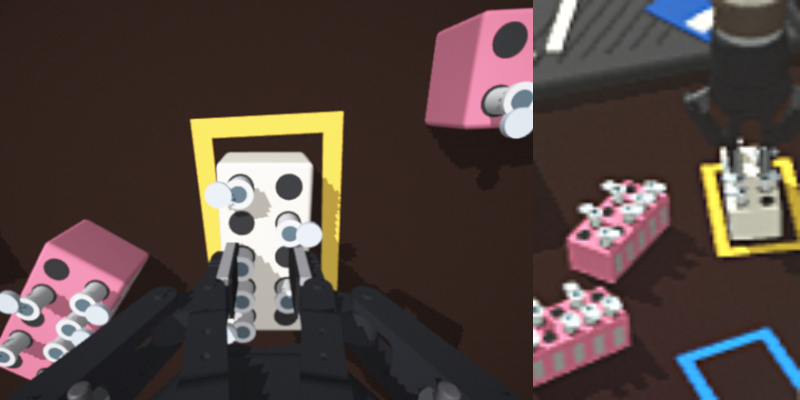

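```bash
python3 - <<'E'
from h import *
o,im,d,C=look("w4");print(o["eef_pos"],o["grip_width"],o["ft_force"])
p,M=toolinfo(o)
uv,P=cloud(d,C);Q=(P-p)@M
hsv=cv2.cvtColor(im,cv2.COLOR_BGR2HSV).reshape(-1,3)
# points near the fingers' centre line, in tool coordinates
n=(abs(Q[:,2])<.045)&(abs(Q[:,0])<.03)&(hsv[:,2]<110)&(Q[:,1]>-.06)
for r in range(190,340,10):
    k=n&(uv[:,1]==r)
    if k.any():
        w=Q[k];print(r,[(uv[k][i,0],*(w[i]*1000).round().astype(int)) for i in range(0,len(w),max(1,len(w)//7))])
E
```

```text
[0.55779857 0.26368425 0.00963156] 0.012422807487002762 [-0.43374237 -0.55717352 -0.49642071]
200 [(np.int64(328), np.int64(-27), np.int64(9), np.int64(34)), (np.int64(329), np.int64(-27), np.int64(9), np.int64(35)), (np.int64(330), np.int64(-27), np.int64(9), np.int64(35)), (np.int64(331), np.int64(-28), np.int64(8), np.int64(36)), (np.int64(332), np.int64(-27), np.int64(8), np.int64(36)), (np.int64(333), np.int64(-27), np.int64(10), np.int64(37)), (np.int64(334), np.int64(-27), np.int64(9), np.int64(38)), (np.int64(335), np.int64(-27), np.int64(9), np.int64(38)), (np.int64(336), np.int64(-27), np.int64(9), np.int64(39)), (np.int64(337), np.int64(-27), np.int64(9), np.int64(40))]
210 [(np.int64(209), np.int64(-20), np.int64(9), np.int64(-45)), (np.int64(327), np.int64(-20), np.int64(9), np.int64(34)), (np.int64(328), np.int64(-20), np.int64(9), np.int64(34)), (np.int64(329), np.int64(-20), np.int64(9), np.int64(35)), (np.int64(330), np.int64(-21), np.int64(9), np.int64(35)), (np.int64(331), np.int64(-20), np.int64(9), np.int64(36)), (np.int64(332), np.int64(-20), np.int64(10), np.in
[... 3660 characters left out ...]
8), np.int64(-30), np.int64(24))]
290 [(np.int64(264), np.int64(1), np.int64(-51), np.int64(-6)), (np.int64(265), np.int64(8), np.int64(-40), np.int64(-6)), (np.int64(289), np.int64(1), np.int64(-52), np.int64(6)), (np.int64(322), np.int64(15), np.int64(-29), np.int64(26))]
300 [(np.int64(264), np.int64(6), np.int64(-53), np.int64(-6)), (np.int64(265), np.int64(21), np.int64(-31), np.int64(-7)), (np.int64(266), np.int64(21), np.int64(-32), np.int64(-6)), (np.int64(267), np.int64(21), np.int64(-31), np.int64(-5)), (np.int64(288), np.int64(21), np.int64(-32), np.int64(7)), (np.int64(289), np.int64(5), np.int64(-53), np.int64(6))]
310 [(np.int64(264), np.int64(17), np.int64(-45), np.int64(-6))]
```

```bash
python3 - <<'E'
import cv2
im=cv2.imread("pics/w4.png");cv2.imwrite("pics/c4.png",cv2.resize(im[180:400,170:390],(600,600),interpolation=cv2.INTER_CUBIC))
E
```

```text
(no output)
```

View pics/c4.png

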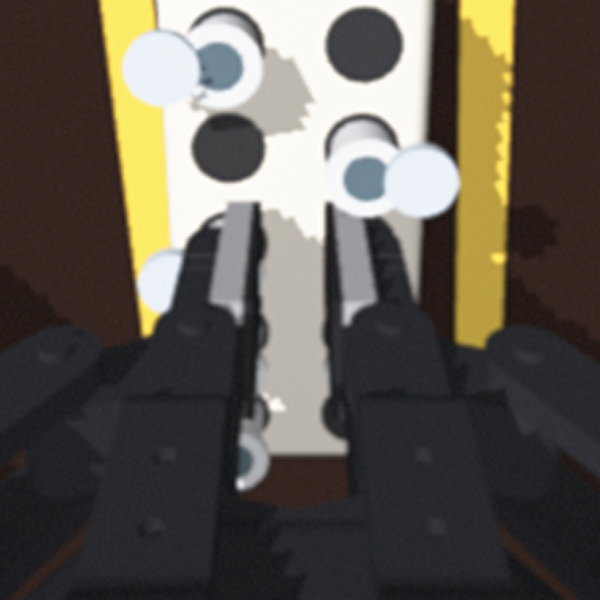

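```bash
python3 - <<'E'
from h import *
for nm in("w2","w4"):
    d=np.load(f"pics/{nm}.npy");p=bot.camera_params("wrist");K,D,T=p["camera_matrix"],p["dist"],p["T_tool_cam"]
    uv,Q=cloud(d,(K,D,T[:3,:3],T[:3,3]))
    print(nm)
    n=(abs(Q[:,0])<.02)&(abs(Q[:,2])<.06)&(Q[:,1]>-.1)
    for c in ((172,177,182,187,190) if nm=="w2" else (256,258,260,262,264)):
        k=n&(uv[:,0]==c)&(uv[:,1]>230)&(uv[:,1]<330);print(c,[(int(uv[i,1]),*(Q[i]*1000).round().astype(int).tolist()) for i in np.where(k)[0][::6]])
o=bot.get_obs();print(o["tau"].round(2))
E
```

```text
w2
172 [(269, -12, -53, -49), (275, -12, -59, -47), (281, -12, -64, -45), (287, -12, -69, -44), (293, -13, -73, -42), (299, -10, -73, -42), (305, -6, -72, -43), (311, -5, -74, -43), (317, -3, -76, -42), (323, -1, -76, -42), (329, 3, -76, -43)]
177 [(266, -12, -50, -48), (272, -11, -55, -46), (278, -12, -61, -44), (284, -13, -67, -42), (290, -10, -67, -42), (296, -7, -67, -43), (302, -4, -68, -43), (308, -3, -70, -42), (314, 0, -70, -43), (320, 2, -71, -42), (326, 5, -72, -43)]
182 [(266, -12, -50, -45), (273, -12, -57, -43), (279, -10, -59, -43), (285, -8, -61, -42), (291, -6, -62, -42), (297, -2, -61, -43), (303, 0, -63, -42), (309, 2, -64, -43), (315, 5, -65, -43), (321, 8, -65, -43)]
187 [(266, -12, -50, -43), (272, -10, -52, -42), (278, -7, -53, -42), (284, -4, -54, -42), (290, -1, -54, -43), (296, 1, -56, -42), (302, 3, -57, -42), (308, 7, -57, -43), (314, 9, -58, -42)]
190 [(268, -9, -47, -42), (274, -6, -48, -43), (280, -3, -49, -43), (286, 0, -50, -43), (292, 2, -50, -43), (298, 5, -51, -43), (304, 8, -53, -43)]
w4
256 [(235, -20, -31, -11), (241, -16, -31, -11), (247, -13, -
[... 916 characters left out ...]
, 2, -70, -7), (325, 5, -71, -7)]
262 [(236, -19, -32, -8), (242, -16, -32, -8), (248, -12, -32, -8), (254, -12, -38, -7), (260, -12, -45, -7), (266, -12, -50, -7), (272, -11, -55, -7), (278, -12, -61, -6), (284, -12, -66, -6), (290, -11, -68, -6), (296, -9, -70, -6), (302, -6, -70, -6), (308, -4, -71, -6), (314, 0, -70, -6), (320, 4, -70, -6), (326, 6, -71, -6)]
264 [(235, -20, -31, -6), (241, -16, -31, -7), (247, -13, -31, -7), (253, -11, -36, -6), (260, -12, -44, -6), (266, -11, -48, -6), (272, -8, -49, -6), (278, -5, -50, -6), (284, -2, -51, -6), (290, 1, -51, -6), (296, 3, -53, -6), (302, 6, -54, -6), (308, 9, -55, -6)]
[ 1.000e-02 -5.088e+01  2.226e+01  4.000e-02  3.000e-02  0.000e+00]
```

The depth data put the open fingertips about 47 mm behind the reported TCP, and about 36 mm behind when nearly shut. The real fingertips are therefore just above the rack top, and the fingers closed on nothing. The rack has not moved: (558.5, 263.3) mm, yaw -10.9°. I rise, open, and confirm the offset with the side camera.

move_arm --increments '[{"grip": 1,"linear": [0,-0.15,0],"twist": 0},{"grip": 1,"linear": [0,-0.05,0],"twist": 0},{"grip": 1,"linear": [0,0,0],"twist": 0},{"grip": 1,"linear": [0,0,0],"twist": 0},{"grip": 1,"linear": [0,0,0],"twist": 0}]'

```text
clock: 4.35
eef_pos: [0.5574, 0.2631, 0.0492]
tool_rot: [-0.452, 0.549, -0.541, 0.45]
ft_force: [0.3, -0.1, -0.7]
grip_width: 0.0003
```

```bash
cat >> h.py <<'E'
def tips(nm):
    """finger end from the wrist depth, tool frame"""
    d=np.load(f"pics/{nm}.npy");p=bot.camera_params("wrist");T=p["T_tool_cam"]
    uv,Q=cloud(d,(p["camera_matrix"],p["dist"],T[:3,:3],T[:3,3]))
    for s in(-1,1):
        n=(abs(Q[:,0]+.012)<.002)&(Q[:,2]*s>0)&(Q[:,2]*s<.06)&(Q[:,1]<-.0)&(Q[:,1]>-.09)
        q=Q[n];print("tip side",s,len(q),"y max",np.sort(q[:,1])[-5:].round(4),"z",np.median(q[:,2]).round(4))
E
python3 - <<'E'
from h import *
o,im,d,C=look("w5");print(o["eef_pos"],o["grip_width"],o["ft_force"]);tips("w5")
uv,P=cloud(d,C);n=(abs(P[:,0]-.556)<.06)&(abs(P[:,1]-.264)<.075)
q=P[n&(P[:,2]>.034)&(P[:,2]<.044)];print(len(q),rect(q),np.median(q[:,2]))
im,d=bot.camera("side");C=cam("side");uv,P=cloud(d,C)
hsv=cv2.cvtColor(im,cv2.COLOR_BGR2HSV).reshape(-1,3)
n=(np.hypot(P[:,0]-o["eef_pos"][0],P[:,1]-o["eef_pos"][1])<.03)&(P[:,2]>.03)&(P[:,2]<.2)&(hsv[:,2]<90)
print("side: lowest dark pts z",np.sort(P[n][:,2])[:40:4].round(3))
cv2.imwrite("pics/c5.png",np.hstack([cv2.resize(im[90:230,200:310],(440,560),interpolation=cv2.INTER_CUBIC)]))
E
```

```text
[0.55740672 0.26311263 0.04923447] 0.00027665002431812865 [ 0.28533692 -0.12708061 -0.73521908]
tip side -1 2061 y max [-0.0378 -0.0377 -0.0376 -0.0376 -0.0374] z -0.0092
tip side 1 2139 y max [-0.0373 -0.037  -0.005  -0.0045 -0.0045] z 0.0097
6235 [558.8 265.2  52.3 105.6 -10.8] 0.04046482304246088
side: lowest dark pts z [0.052 0.091 0.094 0.099 0.101 0.105 0.109 0.111 0.113 0.116]
```

View pics/c5.png

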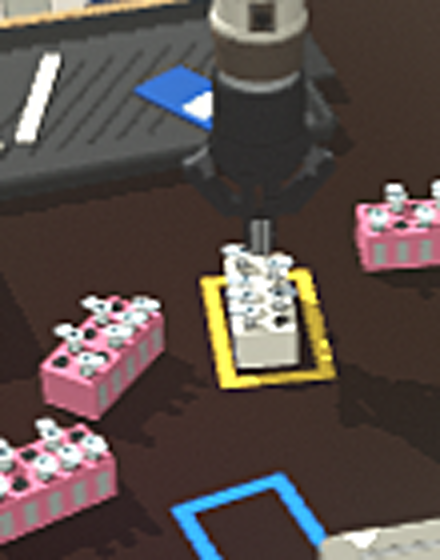

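The side view at (260,237) shows the shut fingertips above the tubes, at a height of about 0.09 m, while the reported TCP is at 0.049 m. The real tips are therefore 37 mm behind the reported TCP when shut and about 49 mm when open. I correct for that: open here, then go down to a reported z of about -0.034.

move_arm --increments '[{"grip": 0,"linear": [0,0,0],"twist": 0},{"grip": 0,"linear": [0,0,0],"twist": 0},{"grip": 0,"linear": [0,0,0],"twist": 0},{"grip": 0,"linear": [0,0,0],"twist": 0},{"grip": 0,"linear": [0,0,0],"twist": 0}]'

```text
clock: 4.95
eef_pos: [0.5558, 0.2624, 0.0467]
tool_rot: [-0.454, 0.549, -0.54, 0.448]
ft_force: [0.0, 0.1, 0.6]
grip_width: 0.0722
```

```bash
python3 -c "
from h import *
plan([.5585,.2635,-.027],-10.8,8)"
```

```text
at [0.5558 0.2624 0.0467] yaw -10.75 tilt [-0.0143  0.0041 -0.9999] F [0.  0.1 0.6] w 0.0722 t 4.95
[-0.001, 0.046, 0.002] 0.0
[-0.001, 0.046, 0.002] 0.0
[-0.001, 0.046, 0.002] 0.0
[-0.001, 0.046, 0.002] 0.0
[-0.001, 0.046, 0.002] 0.0
[-0.001, 0.046, 0.003] 0.0
[-0.001, 0.046, 0.002] 0.0
[-0.0, 0.046, 0.003] 0.0
end [ 0.5586  0.2634 -0.027 ] left -0.05
```

move_arm --increments '[{"grip": 0,"linear": [0,0,0.002],"twist": 0},{"grip": 0,"linear": [-0.001,0.046,0.002],"twist": 0},{"grip": 0,"linear": [-0.001,0.046,0.002],"twist": 0},{"grip": 0,"linear": [-0.001,0.046,0.002],"twist": 0},{"grip": 0,"linear": [-0.001,0.046,0.002],"twist": 0}]'

```text
clock: 5.45
eef_pos: [0.5585, 0.2634, 0.0082]
tool_rot: [-0.453, 0.549, -0.541, 0.449]
ft_force: [0.6, -0.7, 0.0]
grip_width: 0.0856
```

```bash
python3 - <<'E'
from h import *
o,im,d,C=look("w6");tips("w6")
uv,P=cloud(d,C);n=(abs(P[:,0]-.556)<.05)&(abs(P[:,1]-.264)<.075)
q=P[n&(P[:,2]>.034)&(P[:,2]<.044)];print(len(q),rect(q),np.median(q[:,2]))
plan([.5585,.2635,-.034],-10.8,5)
E
```

```text
tip side -1 1372 y max [-0.0303 -0.0302 -0.0301 -0.03   -0.03  ] z -0.0443
tip side 1 1151 y max [-0.0314 -0.0314 -0.0311 -0.031  -0.0303] z 0.0461
11566 [558.6 263.2  52.1 109.8 -10.7] 0.04047575006896251
at [0.5572 0.2628 0.0062] yaw -10.75 tilt [-0.0148  0.0038 -0.9999] F [-0.3 -0.4 -0.7] w 0.0853 t 5.5
[-0.001, 0.04, 0.002] 0.0
[-0.001, 0.04, 0.002] 0.0
[-0.001, 0.04, 0.002] 0.0
[-0.001, 0.04, 0.001] 0.0
[-0.0, 0.041, 0.002] 0.0
end [ 0.5586  0.2634 -0.034 ] left -0.05
```

move_arm --increments '[{"grip": 0,"linear": [-0.001,0.04,0.002],"twist": 0},{"grip": 0,"linear": [-0.001,0.04,0.002],"twist": 0},{"grip": 0,"linear": [-0.001,0.04,0.002],"twist": 0},{"grip": 0,"linear": [-0.001,0.04,0.002],"twist": 0},{"grip": 0,"linear": [0,0.03,0.002],"twist": 0}]'

```text
clock: 6.0
eef_pos: [0.5586, 0.2633, -0.0357]
tool_rot: [-0.454, 0.549, -0.54, 0.448]
ft_force: [-0.6, -0.2, -1.2]
grip_width: 0.0852
```

```bash
python3 - <<'E'
from h import *
plan([.5585,.2635,-.034],-10.8,2)
o,im,d,C=look("w7")
p,M=toolinfo(o);uv,P=cloud(d,C);Q=(P-p)@M
n=(Q[:,0]<-.009)&(Q[:,0]>-.015)&(abs(abs(Q[:,2])-.047)<.012)&(P[:,2]<.06)
print("finger pts lowest z",np.sort(P[n][:,2])[::60].round(3)[:12])
E
```

```text
at [ 0.5586  0.2633 -0.0357] yaw -10.75 tilt [-0.0156  0.0035 -0.9999] F [-0.6 -0.2 -1.2] w 0.0852 t 6.0
[-0.0, -0.004, -0.0] 0.0
[-0.001, -0.004, -0.001] 0.0
end [ 0.5585  0.2636 -0.0341] left -0.05
finger pts lowest z [-0.001 -0.     0.     0.     0.001  0.001  0.001  0.001  0.002  0.002
  0.002  0.014]
```

The open fingertips are about 14 mm above the table, straddling the rack. Closing.

move_arm --increments '[{"grip": 0.5,"linear": [0,-0.003,0],"twist": 0},{"grip": 1,"linear": [0,-0.002,0],"twist": 0},{"grip": 1,"linear": [0,-0.002,0],"twist": 0},{"grip": 1,"linear": [0,-0.002,0],"twist": 0},{"grip": 1,"linear": [0,-0.002,0],"twist": 0}]'

```text
clock: 6.55
eef_pos: [0.5583, 0.263, -0.034]
tool_rot: [-0.455, 0.549, -0.54, 0.447]
ft_force: [0.9, -0.4, -2.9]
grip_width: 0.0514
```

```bash
python3 - <<'E'
from h import *
plan([.535,.2,-.0357],-8,5)
E
```

```text
at [ 0.5583  0.263  -0.034 ] yaw -10.75 tilt [-0.0165  0.0028 -0.9999] F [ 0.9 -0.4 -2.9] w 0.0514 t 6.55
[0.066, 0.002, -0.011] -0.005
[0.066, 0.002, -0.012] -0.005
[0.066, 0.002, -0.012] -0.005
[0.066, 0.002, -0.013] -0.005
[0.066, 0.002, -0.014] -0.004
end [ 0.535   0.2    -0.0358] left 0.0
```

Gripped at 51.4 mm. The force of -2.9 N suggests I am carrying the rack's weight, so I ease down first.

move_arm --increments '[{"grip": 1,"linear": [0,0.006,0],"twist": 0},{"grip": 1,"linear": [0,0.002,0],"twist": 0},{"grip": 1,"linear": [0,0,0],"twist": 0},{"grip": 1,"linear": [0,0,0],"twist": 0},{"grip": 1,"linear": [0,0,0],"twist": 0}]'

```text
clock: 7.05
eef_pos: [0.5582, 0.2629, -0.0354]
tool_rot: [-0.455, 0.549, -0.54, 0.447]
ft_force: [-0.2, -0.3, -0.7]
grip_width: 0.0512
```

```bash
python3 - <<'E'
from h import *
o,im,d,C=look("w8")
uv,P=cloud(d,C);n=(abs(P[:,0]-.556)<.05)&(abs(P[:,1]-.264)<.075)
q=P[n&(P[:,2]>.034)&(P[:,2]<.046)];print(len(q),rect(q),np.median(q[:,2]))
frame(im,C,"b")
plan([.535,.2,-.0357],-8,5)
E
```

```text
17999 [561.3 278.6  79.4  93.6  80.5] 0.040572288143439175
at [ 0.5582  0.263  -0.0354] yaw -10.75 tilt [-0.0164  0.0027 -0.9999] F [-0.8 -1.1 -1.4] w 0.0518 t 7.1
[0.066, 0.001, -0.011] -0.005
[0.066, 0.0, -0.012] -0.005
[0.066, 0.001, -0.012] -0.005
[0.066, 0.0, -0.013] -0.005
[0.066, 0.001, -0.014] -0.004
end [ 0.535   0.2    -0.0357] left 0.0
```

```bash
python3 - <<'E'
from h import *
C=cam("side");im=cv2.imread("pics/side0.png")
b=im.copy();b[:, :235]=0;b[:,300:]=0;b[:200]=0;b[260:]=0;frame(b,C,"b")
y=im.copy();y[:,:235]=0;y[:,300:]=0;y[:140]=0;y[200:]=0;frame(y,C,"y")
C=cam("top");im=cv2.imread("pics/top0.png")
b=im.copy();b[:,:240]=0;b[:,300:]=0;b[:195]=0;b[236:]=0;frame(b,C,"b")
E
```

```text
b (243, 208, 46, 52) [494.4 -37.4  97.3 220.6   9.4]
b (281, 237, 1, 2) [519.9 -58.3   0.    4.2 -16.8]
y (250, 157, 34, 30) [563.1 263.7 101.4 157.7  -7.6]
b (246, 200, 45, 32) [489.   -4.2 101.  158.1   9.4]
```

move_arm --increments '[{"grip": 1,"linear": [0.066,0.002,-0.011],"twist": -0.005},{"grip": 1,"linear": [0.066,0.001,-0.012],"twist": -0.005},{"grip": 1,"linear": [0.066,0.002,-0.012],"twist": -0.005},{"grip": 1,"linear": [0.066,0.001,-0.013],"twist": -0.005},{"grip": 1,"linear": [0.066,0.001,-0.014],"twist": -0.004}]'

```text
clock: 7.6
eef_pos: [0.5371, 0.2009, -0.0351]
tool_rot: [-0.466, 0.537, -0.528, 0.465]
ft_force: [0.7, 1.5, 1.1]
grip_width: 0.0512
```

```bash
python3 - <<'E'
from h import *
plan([.49,-.006,-.0357],9.2,15)
E
```

```text
at [ 0.5371  0.2009 -0.0351] yaw -7.62 tilt [-0.0097  0.0087 -0.9999] F [0.7 1.5 1.1] w 0.0512 t 7.6
[0.07, -0.0, -0.006] -0.01
[0.07, -0.0, -0.008] -0.01
[0.07, -0.0, -0.009] -0.01
[0.07, -0.0, -0.011] -0.01
[0.07, -0.0, -0.012] -0.01
[0.07, -0.0, -0.013] -0.01
[0.069, -0.0, -0.015] -0.01
[0.069, -0.0, -0.016] -0.01
[0.069, -0.0, -0.018] -0.01
[0.068, -0.0, -0.019] -0.009
[0.068, -0.0, -0.02] -0.01
[0.067, -0.0, -0.022] -0.009
[0.067, -0.001, -0.023] -0.01
[0.066, -0.0, -0.024] -0.009
[0.067, -0.001, -0.025] -0.01
end [ 0.49   -0.0061 -0.0357] left -0.03
```

move_arm --increments '[{"grip": 1,"linear": [0.07,0.001,-0.007],"twist": -0.01},{"grip": 1,"linear": [0.07,0.001,-0.008],"twist": -0.01},{"grip": 1,"linear": [0.07,0.001,-0.009],"twist": -0.01},{"grip": 1,"linear": [0.07,0.001,-0.011],"twist": -0.01},{"grip": 1,"linear": [0.07,0.001,-0.012],"twist": -0.01}]'

```text
clock: 8.1
eef_pos: [0.5198, 0.1271, -0.0348]
tool_rot: [-0.492, 0.512, -0.502, 0.494]
ft_force: [1.4, 2.4, 1.8]
grip_width: 0.0516
```

```bash
python3 - <<'E'
from h import *
plan([.49,-.0055,-.0357],9.2,10)
E
```

```text
at [ 0.5198  0.1271 -0.0348] yaw -1.65 tilt [-0.0074  0.0122 -0.9999] F [1.4 2.4 1.8] w 0.0516 t 8.1
[0.067, -0.0, -0.013] -0.009
[0.066, -0.0, -0.014] -0.01
[0.066, -0.0, -0.016] -0.009
[0.066, -0.0, -0.017] -0.01
[0.066, -0.0, -0.018] -0.009
[0.065, -0.0, -0.019] -0.01
[0.065, -0.0, -0.02] -0.009
[0.064, -0.001, -0.022] -0.01
[0.064, -0.0, -0.023] -0.009
[0.064, -0.001, -0.024] -0.01
end [ 0.49   -0.0055 -0.0357] left -0.03
```

move_arm --increments '[{"grip": 1,"linear": [0.067,0,-0.013],"twist": -0.009},{"grip": 1,"linear": [0.066,0,-0.014],"twist": -0.01},{"grip": 1,"linear": [0.066,0,-0.016],"twist": -0.009},{"grip": 1,"linear": [0.066,0,-0.017],"twist": -0.01},{"grip": 1,"linear": [0.066,0,-0.018],"twist": -0.009}]'

```text
clock: 8.6
eef_pos: [0.5013, 0.0548, -0.0346]
tool_rot: [-0.515, 0.488, -0.477, 0.518]
ft_force: [0.3, 2.6, 1.7]
grip_width: 0.0511
```

```bash
python3 - <<'E'
from h import *
plan([.49,-.0055,-.0355],9.2,5)
E
```

```text
at [ 0.5013  0.0548 -0.0346] yaw 3.91 tilt [-0.0078  0.014  -0.9999] F [0.3 2.6 1.7] w 0.0511 t 8.6
[0.059, 0.0, -0.015] -0.009
[0.059, 0.0, -0.017] -0.009
[0.059, 0.0, -0.018] -0.009
[0.059, 0.0, -0.018] -0.01
[0.058, 0.001, -0.02] -0.009
end [ 0.49   -0.0055 -0.0356] left 0.02
```

move_arm --increments '[{"grip": 1,"linear": [0.059,0,-0.015],"twist": -0.009},{"grip": 1,"linear": [0.059,0,-0.017],"twist": -0.009},{"grip": 1,"linear": [0.059,0,-0.018],"twist": -0.009},{"grip": 1,"linear": [0.055,0,-0.018],"twist": -0.01},{"grip": 1,"linear": [0.03,0,-0.012],"twist": -0.009}]'

```text
clock: 9.1
eef_pos: [0.4862, -0.0043, -0.0345]
tool_rot: [-0.536, 0.464, -0.452, 0.541]
ft_force: [-0.1, 1.8, 0.5]
grip_width: 0.0514
```

```bash
python3 - <<'E'
from h import *
plan([.4895,-.0055,-.035],9.2,5)
o,im,d,C=look("w9")
im2,d2=bot.camera("side");im3,d3=bot.camera("top")
cv2.imwrite("pics/side9.png",im2);cv2.imwrite("pics/top9.png",im3)
cv2.imwrite("pics/c9.png",np.hstack([cv2.resize(im,(480,360)),cv2.resize(im2[180:280,220:310],(324,360),interpolation=cv2.INTER_CUBIC)]))
E
```

```text
at [ 0.4862 -0.0043 -0.0345] yaw 9.28 tilt [-0.0091  0.0163 -0.9998] F [-0.1  1.8  0.5] w 0.0514 t 9.1
[0.002, 0.0, 0.003] 0.0
[0.002, 0.001, 0.003] 0.0
[0.002, 0.0, 0.003] 0.0
[0.001, 0.001, 0.003] 0.0
[0.002, 0.0, 0.004] 0.001
end [ 0.4896 -0.0055 -0.0349] left 0.03
```

View pics/c9.png

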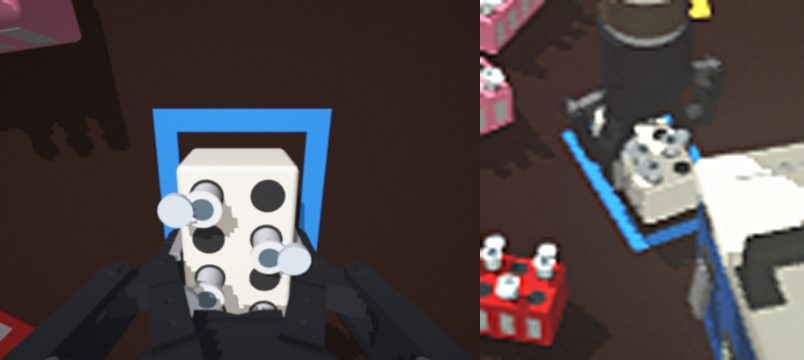

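The wrist view shows the rack's far end at (237,160) inside the far tape edge at (242,120), with the side bands visible on both sides. The side view agrees. I measure the remaining offset.

```bash
cat > rel.py <<'E'
from h import *
import sys
def rel(im,d,C,yaw=9.3):
    uv,P=cloud(d,C);hsv=cv2.cvtColor(im,cv2.COLOR_BGR2HSV)
    m=cv2.inRange(hsv,(98,140,90),(122,255,255))
    n=cv2.connectedComponentsWithStats(m)[1];k=n==1+np.argmax(cv2.connectedComponentsWithStats(m)[2][1:,4])
    a=np.radians(yaw);X=np.array([np.cos(a),np.sin(a)]);Y=np.array([-np.sin(a),np.cos(a)])
    b=plane(np.argwhere(k)[:,::-1],C,0)[:,:2]*1000
    bx,by=b@X,b@Y;top=by>by.max()-9
    yaw_b=np.degrees(np.arctan2(*np.polyfit(*[(lambda xs:(xs,[by[(abs(bx-x)<2)].max() for x in xs]))(np.arange(bx[top].min()+8,bx[top].max()-8,4))][0],1)[:1],1))+yaw
    fx=(np.percentile(bx[top],.5)+np.percentile(bx[top],99.5))/2;fy=np.percentile(by,99.5)-77
    print("blue width",np.ptp(bx[top]).round(1),"centre along frame axes",fx.round(1),fy.round(1),"yaw",yaw_b.round(2),"world",(fx*X+fy*Y).round(1))
    s=(P[:,2]>.036)&(P[:,2]<.044)&(hsv.reshape(-1,3)[:,2]>140)&(np.hypot(P[:,0]*1000-489,P[:,1]*1000+5)<75)
    q=P[s][:,:2]*1000;rx,ry=q@X,q@Y;t=ry>np.percentile(ry,99.8)-25
    ym=np.percentile(ry,99.7)
    e=[(x,np.percentile(ry[abs(rx-x)<2],99)) for x in np.arange(np.percentile(rx[t],1)+6,np.percentile(rx[t],99)-6,3)]
    print("rack far-end width",np.subtract(*np.percentile(rx[t],[99.5,.5])).round(1),"centre",np.mean(np.percentile(rx[t],[.5,99.5])).round(1),(ym-55).round(1),"yaw",(np.degrees(np.arctan(np.polyfit(*zip(*e),1)[0]))+yaw).round(2))
if __name__=="__main__":
    o,im,d,C=look(sys.argv[1]);rel(im,d,C);plan([float(v) for v in sys.argv[2:5]],float(sys.argv[5]),5)
E
python3 rel.py w10 .4895 -.0055 -.035 9.2
```

```text
blue width 98.0 centre along frame axes 482.3 -85.0 yaw 9.45 world [489.7  -5.9]
rack far-end width 50.6 centre 480.2 -84.5 yaw 9.14
at [ 0.4861 -0.0044 -0.0347] yaw 9.19 tilt [-0.0099  0.0141 -0.9999] F [-1.2 -1.8  1.3] w 0.0512 t 9.3
[0.002, 0.0, 0.003] -0.0
[0.002, 0.0, 0.003] -0.0
[0.001, 0.0, 0.003] -0.0
[0.002, 0.001, 0.003] -0.0
[0.001, 0.0, 0.004] -0.0
end [ 0.4896 -0.0055 -0.0349] left 0.01
```

The rack is within about 2 mm and 0.3° of the frame centre. I nudge it 2 mm and let go.

move_arm --increments '[{"grip": 1,"linear": [0,0,0.006],"twist": 0},{"grip": 1,"linear": [0,0,0.005],"twist": 0},{"grip": 1,"linear": [0,0,0],"twist": 0},{"grip": 0.7,"linear": [0,0,0],"twist": 0},{"grip": 0,"linear": [0,0,0],"twist": 0}]'

```text
clock: 9.8
eef_pos: [0.4866, -0.0038, -0.0349]
tool_rot: [-0.538, 0.465, -0.452, 0.539]
ft_force: [-0.1, 0.6, 0.5]
grip_width: 0.0645
```

move_arm --increments '[{"grip": 0,"linear": [0,-0.002,0],"twist": 0},{"grip": 0,"linear": [0,-0.002,0],"twist": 0},{"grip": 0,"linear": [0,-0.002,0],"twist": 0},{"grip": 0,"linear": [0,-0.002,0],"twist": 0},{"grip": 0,"linear": [0,-0.002,0],"twist": 0}]'

```text
clock: 10.3
eef_pos: [0.4883, -0.0021, -0.0328]
tool_rot: [-0.537, 0.464, -0.451, 0.541]
ft_force: [-0.7, -1.0, 0.1]
grip_width: 0.0853
```

```bash
python3 rel.py w11 .4895 -.0055 .06 9.2
```

```text
blue width 98.0 centre along frame axes 482.3 -84.8 yaw 9.27 world [489.6  -5.8]
rack far-end width 50.6 centre 480.3 -83.6 yaw 9.3
at [ 0.4884 -0.0022 -0.0328] yaw 9.31 tilt [-0.0104  0.0159 -0.9998] F [ 0.2  0.2 -0.3] w 0.0851 t 10.35
[0.002, -0.093, -0.0] 0.0
[0.002, -0.093, -0.0] 0.0
[0.002, -0.093, -0.0] 0.0
[0.002, -0.093, -0.0] 0.0
[0.001, -0.092, -0.001] 0.001
end [ 0.4894 -0.0055  0.06  ] left 0.01
```

The rack is free and centred within about 2 mm, at equal yaw. I rise straight up.

move_arm --increments '[{"grip": 0,"linear": [0.002,-0.093,0],"twist": 0},{"grip": 0,"linear": [0.002,-0.2,0],"twist": 0},{"grip": 0,"linear": [0.002,-0.24,0],"twist": 0},{"grip": 0,"linear": [0.002,-0.24,0],"twist": 0},{"grip": 0,"linear": [0.002,-0.24,0],"twist": 0}]'

```text
clock: 10.85
eef_pos: [0.4839, -0.0073, 0.1683]
tool_rot: [0.541, -0.47, 0.446, -0.536]
ft_force: [1.4, -0.4, -1.0]
grip_width: 0.0853
```

```bash
python3 - <<'E'
from h import *
print(bot.get_obs()["joint_pos"].round(3))
plan([.518,-.27,.2],-92,15)
E
```

```text
[-0.026  0.251 -0.062  1.289  0.016  1.382]
at [ 0.4839 -0.0073  0.1683] yaw 9.32 tilt [-0.0305  0.0167 -0.9994] F [ 1.4 -0.4 -1. ] w 0.0853 t 10.85
[0.088, -0.012, -0.003] 0.059
[0.088, -0.013, 0.007] 0.059
[0.086, -0.013, 0.017] 0.059
[0.084, -0.013, 0.028] 0.059
[0.08, -0.013, 0.037] 0.059
[0.075, -0.013, 0.046] 0.059
[0.069, -0.014, 0.055] 0.059
[0.062, -0.014, 0.063] 0.059
[0.054, -0.014, 0.069] 0.059
[0.045, -0.014, 0.075] 0.059
[0.036, -0.013, 0.08] 0.059
[0.026, -0.013, 0.084] 0.059
[0.016, -0.013, 0.086] 0.059
[0.006, -0.013, 0.088] 0.059
[-0.005, -0.013, 0.087] 0.058
end [ 0.518  -0.2699  0.1999] left -0.02
```

```bash
python3 - <<'E'
from h import *
plan([.50,-.27,.2],87.5,15)
E
```

```text
at [ 0.4839 -0.0073  0.1683] yaw 9.32 tilt [-0.0305  0.0167 -0.9994] F [ 1.4 -0.4 -1. ] w 0.0853 t 10.85
[0.087, -0.012, -0.009] -0.045
[0.086, -0.012, -0.017] -0.046
[0.084, -0.012, -0.025] -0.045
[0.081, -0.011, -0.032] -0.046
[0.078, -0.011, -0.04] -0.045
[0.074, -0.011, -0.047] -0.046
[0.07, -0.011, -0.053] -0.045
[0.065, -0.01, -0.059] -0.046
[0.059, -0.01, -0.065] -0.045
[0.053, -0.01, -0.07] -0.046
[0.046, -0.01, -0.075] -0.045
[0.04, -0.009, -0.078] -0.046
[0.032, -0.009, -0.082] -0.045
[0.025, -0.009, -0.085] -0.046
[0.017, -0.008, -0.086] -0.045
end [ 0.5  -0.27  0.2 ] left 0.03
```

move_arm --increments '[{"grip": 0,"linear": [0.087,-0.02,-0.009],"twist": -0.045},{"grip": 0,"linear": [0.086,-0.02,-0.017],"twist": -0.046},{"grip": 0,"linear": [0.084,-0.02,-0.025],"twist": -0.045},{"grip": 0,"linear": [0.081,-0.02,-0.032],"twist": -0.046},{"grip": 0,"linear": [0.078,-0.011,-0.04],"twist": -0.045}]'

```text
clock: 11.35
eef_pos: [0.4959, -0.0961, 0.1964]
tool_rot: [-0.628, 0.323, -0.312, 0.635]
ft_force: [-0.2, 0.8, 0.2]
grip_width: 0.085
```

move_arm --increments '[{"grip": 0,"linear": [0.074,-0.011,-0.047],"twist": -0.046},{"grip": 0,"linear": [0.07,-0.011,-0.053],"twist": -0.045},{"grip": 0,"linear": [0.065,-0.01,-0.059],"twist": -0.046},{"grip": 0,"linear": [0.059,-0.01,-0.065],"twist": -0.045},{"grip": 0,"linear": [0.053,-0.01,-0.07],"twist": -0.046}]'

```text
clock: 11.85
eef_pos: [0.5031, -0.1872, 0.2058]
tool_rot: [-0.684, 0.165, -0.155, 0.694]
ft_force: [0.1, -0.1, 0.1]
grip_width: 0.0853
```

```bash
python3 - <<'E'
from h import *
plan([.50,-.275,.2],87.5,6)
E
```

```text
at [ 0.5031 -0.1872  0.2058] yaw 63.85 tilt [-0.0099  0.0165 -0.9998] F [ 0.1 -0.1  0.1] w 0.0853 t 11.85
[0.03, 0.004, -0.067] -0.034
[0.025, 0.004, -0.069] -0.034
[0.021, 0.004, -0.07] -0.035
[0.016, 0.004, -0.072] -0.034
[0.011, 0.003, -0.072] -0.035
[0.005, 0.004, -0.073] -0.034
end [ 0.5   -0.275  0.2  ] left 0.05
```

move_arm --increments '[{"grip": 0,"linear": [0.032,0.004,-0.075],"twist": -0.04},{"grip": 0,"linear": [0.027,0.004,-0.08],"twist": -0.04},{"grip": 0,"linear": [0.02,0.004,-0.085],"twist": -0.04},{"grip": 0,"linear": [0.012,0.004,-0.085],"twist": -0.04},{"grip": 0,"linear": [0.005,0.003,-0.06],"twist": -0.04}]'

```text
clock: 12.35
eef_pos: [0.4983, -0.2708, 0.2003]
tool_rot: [-0.701, 0.018, -0.01, 0.713]
ft_force: [0.3, -0.2, -0.2]
grip_width: 0.0852
```

```bash
python3 - <<'E'
from h import *
o,im,d,C=look("w12");uv,P=cloud(d,C);v=cv2.cvtColor(im,cv2.COLOR_BGR2HSV).reshape(-1,3)[:,2]
s=(abs(P[:,0]-.52)<.06)&(abs(P[:,1]+.283)<.035)&(P[:,2]>.185)&(P[:,2]<.209)
q=P[s];print("bar",len(q),rect(q),np.median(q[:,2]));b=q
s=(abs(P[:,2]-.158)<.006)&(v>150);q=P[s];print("lid",len(q),rect(q),np.median(q[:,2]))
plan([.5185,-.2825,.16],88,5)
cv2.imwrite("pics/w12.png",im)
E
```

```text
bar 3763 [ 519.2 -286.    23.5   79.    87.4] 0.2016536760760161
lid 37742 [ 568.5 -287.2  181.5  260.9   -2.7] 0.15819125860533045
at [ 0.4981 -0.2724  0.2   ] yaw 87.74 tilt [-0.0102  0.0158 -0.9998] F [-0.3 -0.1  0.9] w 0.0853 t 12.4
[0.021, 0.04, -0.01] -0.0
[0.021, 0.039, -0.01] -0.001
[0.021, 0.04, -0.01] -0.0
[0.022, 0.039, -0.01] -0.001
[0.021, 0.04, -0.01] -0.0
end [ 0.5185 -0.2826  0.16  ] left 0.03
```

View pics/w12.png

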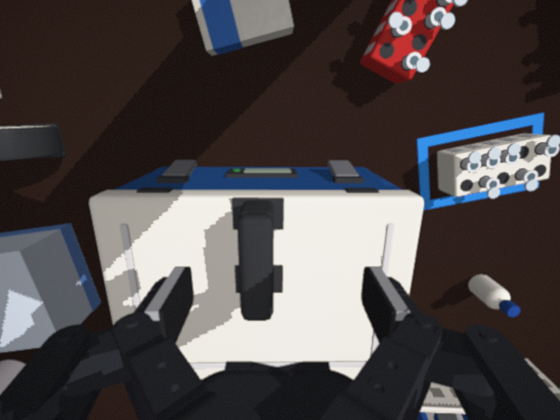

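The bar is at (258,260), measured at (519.2, -286) mm with yaw 87.4° and its top at 0.2016 m. The rack is visible in the blue frame at (495,160). I go down around the bar, with the reported TCP at z≈0.135.

```bash
python3 - <<'E'
from h import *
plan([.5186,-.2850,.135],87.4,8)
E
```

```text
at [ 0.4981 -0.2724  0.2   ] yaw 87.74 tilt [-0.0102  0.0158 -0.9998] F [-0.3 -0.1  0.9] w 0.0853 t 12.4
[0.014, 0.04, -0.008] 0.0
[0.013, 0.04, -0.008] 0.0
[0.014, 0.04, -0.008] 0.0
[0.013, 0.041, -0.008] 0.001
[0.014, 0.04, -0.008] 0.0
[0.014, 0.041, -0.008] 0.001
[0.013, 0.04, -0.008] 0.0
[0.014, 0.041, -0.008] 0.001
end [ 0.5187 -0.2851  0.1349] left 0.01
```

move_arm --increments '[{"grip": 0,"linear": [0.022,0.03,-0.016],"twist": 0},{"grip": 0,"linear": [0.022,0.03,-0.015],"twist": 0.001},{"grip": 0,"linear": [0.022,0.035,-0.013],"twist": 0},{"grip": 0,"linear": [0.02,0.04,-0.01],"twist": 0.001},{"grip": 0,"linear": [0.013,0.04,-0.006],"twist": 0}]'

```text
clock: 12.9
eef_pos: [0.519, -0.2842, 0.1622]
tool_rot: [-0.701, 0.02, -0.013, 0.713]
ft_force: [-0.4, 0.1, -0.2]
grip_width: 0.0853
```

```bash
python3 - <<'E'
from h import *
plan([.5186,-.2850,.135],87.4,3)
E
```

```text
at [ 0.519  -0.2842  0.1622] yaw 87.26 tilt [-0.0093  0.0164 -0.9998] F [-0.4  0.1 -0.2] w 0.0853 t 12.9
[-0.0, 0.045, -0.002] -0.0
[-0.0, 0.045, -0.002] -0.001
[-0.0, 0.046, -0.002] -0.0
end [ 0.5186 -0.2849  0.135 ] left 0.03
```

move_arm --increments '[{"grip": 0,"linear": [0,0.045,-0.003],"twist": 0},{"grip": 0,"linear": [0,0.045,-0.003],"twist": -0.001},{"grip": 0,"linear": [0,0.036,-0.002],"twist": 0},{"grip": 0.5,"linear": [0,-0.001,0],"twist": 0},{"grip": 0.8,"linear": [0,-0.002,0],"twist": 0}]'

```text
clock: 13.4
eef_pos: [0.5175, -0.2837, 0.1323]
tool_rot: [-0.7, 0.021, -0.011, 0.714]
ft_force: [-0.8, -0.4, -0.3]
grip_width: 0.0591
```

move_arm --increments '[{"grip": 1,"linear": [0,-0.002,0],"twist": 0},{"grip": 1,"linear": [0,-0.002,0],"twist": 0},{"grip": 1,"linear": [0,-0.002,0],"twist": 0},{"grip": 1,"linear": [0,-0.002,0],"twist": 0},{"grip": 1,"linear": [0,-0.002,0],"twist": 0}]'

```text
clock: 13.9
eef_pos: [0.5179, -0.2851, 0.1348]
tool_rot: [-0.701, 0.021, -0.011, 0.713]
ft_force: [0.9, -1.0, -4.6]
grip_width: 0.0233
```

```bash
python3 - <<'E'
from h import *
plan([.5186,-.2850,.135],87.4,1)
o,im,d,C=look("w13")
cv2.imwrite("pics/c13.png",im[180:420])
E
```

```text
at [ 0.5179 -0.2851  0.1348] yaw 87.4 tilt [-0.0129  0.0167 -0.9998] F [ 0.9 -1.  -4.6] w 0.0233 t 13.9
[0.004, -0.001, 0.001] -0.0
end [ 0.5187 -0.2849  0.135 ] left 0.0
```

The bar is gripped at 23.3 mm. I plan the arc about the hinge.

```bash
cat > arc.py <<'E'
from h import *
import sys
P0=np.array([.5181,-.2850,.1340]);BX=np.array([np.cos(np.radians(2.65)),-np.sin(np.radians(2.65)),0])
r,f0=.1627,np.radians(22.78)
def pt(th,off):  # TCP for lid angle th with tool staying upright
    return P0+BX*(r*np.cos(f0)-r*np.cos(f0+th))+np.array([0,0,r*np.sin(f0+th)-r*np.sin(f0)])
o=bot.get_obs();p,M=toolinfo(o);p=p.copy()
g=lambda M:-M[:,1]*.058          # grasp point from TCP
g0=-np.array([-.0129,.0167,-.9998])*.058
q=p+g(M)-g0-P0                   # grasp-point motion since gripping
b,u=q@BX,q[2];th=np.arctan2(u+r*np.sin(f0),r*np.cos(f0)-b)-f0
rad=np.hypot(u+r*np.sin(f0),r*np.cos(f0)-b)
print("at",p.round(4),"theta",np.degrees(th).round(2),"radius err mm",((rad-r)*1000).round(2),"side",round(1000*q@np.array([-BX[1],BX[0],0]),1),"tilt",M[:,1].round(3),"yaw",np.degrees(np.arctan2(M[1,2],M[0,2])).round(1),"F",o["ft_force"].round(1),"T",o["ft_torque"].round(2),"w",o["grip_width"].round(4),"t",o["clock"].round(2),"j",o["joint_pos"].round(2))
tgt,n=np.radians(float(sys.argv[1])),5
prev=p
for i in range(n):
    t=th+(tgt-th)*(i+1)/n;x=pt(t,0)-(g(M)-g0)
    l=np.round(M.T@(x-prev)/.2,3);print(np.degrees(t).round(1),l.tolist());prev=prev+M@(l*.2)
E
python3 arc.py 8
```

```text
Traceback (most recent call last):
  File "arc.py", line 13, in <module>
    print("at",p.round(4),"theta",np.degrees(th).round(2),"radius err mm",((rad-r)*1000).round(2),"side",round(1000*q@np.array([-BX[1],BX[0],0]),1),"tilt",M[:,1].round(3),"yaw",np.degrees(np.arctan2(M[1,2],M[0,2])).round(1),"F",o["ft_force"].round(1),"T",o["ft_torque"].round(2),"w",o["grip_width"].round(4),"t",o["clock"].round(2),"j",o["joint_pos"].round(2))
                                                                                                                                                                                                                                                                                           ^^^^^^^^^^^^^^^^^^^^^
AttributeError: 'float' object has no attribute 'round'
```

View pics/c13.png

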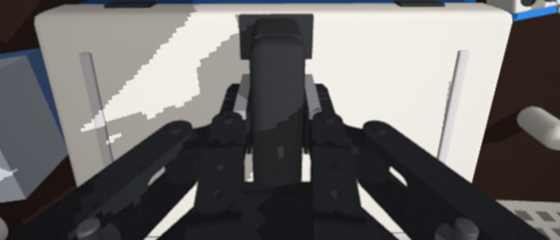

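The crop shows the pads at (240,95) and (312,95), pinching the dark bar near its middle.

```bash
sed -i 's/o\["grip_width"\].round(4)/round(o["grip_width"],4)/;s/o\["clock"\].round(2)/round(o["clock"],2)/' arc.py; python3 arc.py 8
```

```text
at [ 0.5179 -0.285   0.1348] theta 0.23 radius err mm 0.48 side -0.0 tilt [-0.013  0.017 -1.   ] yaw 87.4 F [ 1.9 -0.8 -3.9] T [-0.42 -0.16 -0.04] w 0.0232 t 13.95 j [-0.51  0.47  0.17  1.29  0.01 -0.46]
1.8 [0.011, -0.019, 0.001]
3.3 [0.009, -0.02, -0.0]
4.9 [0.01, -0.02, 0.0]
6.4 [0.01, -0.02, 0.0]
8.0 [0.011, -0.019, 0.001]
```

move_arm --increments '[{"grip": 1,"linear": [0.011,-0.019,0],"twist": 0},{"grip": 1,"linear": [0.009,-0.02,0],"twist": 0},{"grip": 1,"linear": [0.01,-0.02,0],"twist": 0},{"grip": 1,"linear": [0.01,-0.02,0],"twist": 0},{"grip": 1,"linear": [0.011,-0.02,0],"twist": 0}]'

```text
clock: 14.45
eef_pos: [0.5248, -0.2853, 0.1514]
tool_rot: [-0.7, 0.025, -0.007, 0.713]
ft_force: [0.4, -2.7, -7.1]
grip_width: 0.0234
```

```bash
python3 arc.py 16
```

```text
at [ 0.5248 -0.2853  0.1514] theta 6.61 radius err mm 1.0 side -0.1 tilt [-0.025  0.019 -1.   ] yaw 87.4 F [ 0.4 -2.7 -7.1] T [-0.72  0.63 -0.09] w 0.0234 t 14.45 j [-0.5   0.48  0.24  1.35  0.   -0.45]
8.5 [0.017, -0.021, 0.001]
10.4 [0.014, -0.023, 0.0]
12.2 [0.014, -0.022, 0.0]
14.1 [0.015, -0.022, 0.001]
16.0 [0.016, -0.022, 0.0]
```

move_arm --increments '[{"grip": 1,"linear": [0.017,-0.021,0],"twist": 0},{"grip": 1,"linear": [0.014,-0.023,0],"twist": 0},{"grip": 1,"linear": [0.014,-0.023,0],"twist": 0},{"grip": 1,"linear": [0.015,-0.023,0],"twist": 0},{"grip": 1,"linear": [0.016,-0.023,0],"twist": 0}]'

```text
clock: 14.95
eef_pos: [0.5396, -0.2859, 0.175]
tool_rot: [-0.7, 0.027, -0.006, 0.714]
ft_force: [-1.3, -0.5, -7.6]
grip_width: 0.0232
```

```bash
cat > lid.py <<'E'
from h import *
import sys
def fit(P,v,tag):
    # top face of the lid: bright points, plane fit by RANSAC-like trimming, around the box
    s=(P[:,0]>.4)&(P[:,0]<.72)&(P[:,1]>-.42)&(P[:,1]<-.155)&(P[:,2]>.14)&(P[:,2]<.36)&(v>120)
    q=P[s];best=None;rng=np.random.default_rng(0)
    if len(q)<200:print(tag,"few",len(q));return
    bn=0
    for _ in range(400):
        a,b,c=q[rng.integers(len(q),size=3)];n=np.cross(b-a,c-a);l=np.linalg.norm(n)
        if l<1e-5:continue
        n/=l;k=abs((q-a)@n)<.003
        if k.sum()>bn:bn=k.sum();best=k
    w=q[best];n=np.linalg.svd(w-w.mean(0),full_matrices=False)[2][2];n*=np.sign(n[2]+.3*n[0])
    print(tag,len(q),bn,"normal",n.round(3),"angle",np.degrees(np.arctan2(n[0],n[2])).round(2),"centre",w.mean(0).round(3))
name=sys.argv[1]
o,im,d,C=look(name);fit(cloud(d,C)[1],im.max(2).ravel(),"wrist")
for c in("side","top"):
    im,d=bot.camera(c);cv2.imwrite(f"pics/{name}{c}.png",im);fit(cloud(d,cam(c))[1],im.max(2).ravel(),c)
E
python3 lid.py w14; python3 arc.py 25
```

```text
wrist 58640 50467 normal [ 0.272 -0.012  0.962] angle 15.79 centre [ 0.535 -0.288  0.199]
side 4902 3992 normal [ 0.288 -0.018  0.957] angle 16.76 centre [ 0.585 -0.316  0.183]
top 2136 1557 normal [ 0.277 -0.015  0.961] angle 16.11 centre [ 0.595 -0.225  0.181]
at [ 0.5399 -0.2859  0.1753] theta 16.55 radius err mm 1.82 side -0.0 tilt [-0.029  0.02  -0.999] yaw 87.3 F [-2.  -0.6 -4.7] T [-0.43  0.71 -0.02] w 0.0233 t 15.1 j [-0.49  0.51  0.33  1.43  0.   -0.44]
18.2 [0.022, -0.013, 0.0]
19.9 [0.016, -0.019, 0.001]
21.6 [0.016, -0.017, 0.0]
23.3 [0.016, -0.018, 0.0]
25.0 [0.017, -0.017, 0.001]
```

Lid angle from the wrist, top and side depth is 15.8, 16.1 and 16.8°. Kinematics give 16.5°, so all agree. Continuing.

move_arm --increments '[{"grip": 1,"linear": [0.021,-0.016,0],"twist": 0},{"grip": 1,"linear": [0.017,-0.019,0],"twist": 0},{"grip": 1,"linear": [0.017,-0.019,0],"twist": 0},{"grip": 1,"linear": [0.017,-0.019,0],"twist": 0},{"grip": 1,"linear": [0.018,-0.019,0],"twist": 0}]'

```text
clock: 15.6
eef_pos: [0.5559, -0.2866, 0.1932]
tool_rot: [-0.699, 0.03, -0.004, 0.714]
ft_force: [-1.6, 0.4, -7.3]
grip_width: 0.0237
```

```bash
python3 arc.py 34
```

```text
at [ 0.5559 -0.2866  0.1932] theta 25.02 radius err mm 2.25 side -0.0 tilt [-0.036  0.022 -0.999] yaw 87.2 F [-1.6  0.4 -7.3] T [-0.5   0.99 -0.14] w 0.0237 t 15.6 j [-0.48  0.54  0.43  1.51  0.   -0.43]
26.8 [0.026, -0.009, 0.0]
28.6 [0.019, -0.017, 0.001]
30.4 [0.02, -0.017, 0.0]
32.2 [0.02, -0.015, 0.001]
34.0 [0.021, -0.016, -0.0]
```

move_arm --increments '[{"grip": 1,"linear": [0.022,-0.014,0],"twist": 0},{"grip": 1,"linear": [0.02,-0.018,0],"twist": 0},{"grip": 1,"linear": [0.02,-0.018,0],"twist": 0},{"grip": 1,"linear": [0.02,-0.017,0],"twist": 0},{"grip": 1,"linear": [0.021,-0.017,0],"twist": 0}]'

```text
clock: 16.1
eef_pos: [0.578, -0.2875, 0.2109]
tool_rot: [-0.699, 0.031, -0.003, 0.714]
ft_force: [-2.7, 0.2, -7.3]
grip_width: 0.0236
```

```bash
python3 lid.py w15; python3 arc.py 41
```

```text
wrist 62334 48128 normal [ 0.558 -0.024  0.83 ] angle 33.9 centre [ 0.564 -0.289  0.237]
side 3628 2769 normal [ 0.574 -0.031  0.818] angle 35.04 centre [ 0.598 -0.322  0.212]
top 1662 1311 normal [ 0.567 -0.023  0.823] angle 34.55 centre [ 0.61  -0.22   0.206]
at [ 0.5784 -0.2876  0.2111] theta 35.01 radius err mm 2.83 side -0.0 tilt [-0.036  0.022 -0.999] yaw 87.2 F [-1.7  0.7 -5.2] T [-0.51  0.71 -0.18] w 0.0232 t 16.25 j [-0.46  0.59  0.56  1.58  0.   -0.42]
36.2 [0.022, 0.002, 0.0]
37.4 [0.014, -0.009, 0.0]
38.6 [0.015, -0.009, 0.001]
39.8 [0.015, -0.008, -0.0]
41.0 [0.015, -0.009, -0.0]
```

move_arm --increments '[{"grip": 1,"linear": [0.019,-0.009,0],"twist": 0},{"grip": 1,"linear": [0.016,-0.01,0],"twist": 0},{"grip": 1,"linear": [0.016,-0.01,0],"twist": 0},{"grip": 1,"linear": [0.016,-0.01,0],"twist": 0},{"grip": 1,"linear": [0.016,-0.01,0],"twist": 0}]'

```text
clock: 16.75
eef_pos: [0.5944, -0.2882, 0.2205]
tool_rot: [-0.699, 0.032, -0.003, 0.714]
ft_force: [-3.1, 1.6, -8.2]
grip_width: 0.0236
```

```bash
python3 arc.py 48
```

```text
at [ 0.5944 -0.2882  0.2205] theta 41.49 radius err mm 3.2 side 0.0 tilt [-0.04   0.023 -0.999] yaw 87.2 F [-3.1  1.6 -8.2] T [-0.48  1.09 -0.27] w 0.0236 t 16.75 j [-0.45  0.63  0.65  1.64  0.   -0.4 ]
42.8 [0.024, 0.006, -0.0]
44.1 [0.017, -0.009, 0.0]
45.4 [0.016, -0.007, 0.0]
46.7 [0.017, -0.008, 0.0]
48.0 [0.017, -0.007, 0.001]
```

move_arm --increments '[{"grip": 1,"linear": [0.02,-0.006,0],"twist": 0},{"grip": 1,"linear": [0.017,-0.008,0],"twist": 0},{"grip": 1,"linear": [0.016,-0.008,0],"twist": 0},{"grip": 1,"linear": [0.016,-0.008,0],"twist": 0},{"grip": 1,"linear": [0.01,-0.005,0],"twist": 0}]'

```text
clock: 17.25
eef_pos: [0.6115, -0.2891, 0.2279]
tool_rot: [-0.699, 0.032, -0.002, 0.714]
ft_force: [-4.3, 1.9, -5.6]
grip_width: 0.0233
```

```bash
python3 lid.py w16; python3 arc.py 50
```

```text
wrist 59178 40701 normal [ 0.729 -0.033  0.684] angle 46.84 centre [ 0.59  -0.29   0.258]
side 2721 1737 normal [ 0.737 -0.04   0.675] angle 47.49 centre [ 0.613 -0.323  0.231]
top 1233 985 normal [ 0.733 -0.034  0.679] angle 47.21 centre [ 0.622 -0.218  0.225]
at [ 0.6114 -0.2891  0.2279] theta 47.9 radius err mm 3.51 side -0.0 tilt [-0.041  0.023 -0.999] yaw 87.2 F [-3.4  2.6 -5.3] T [-0.56  1.27 -0.25] w 0.0233 t 17.4 j [-0.44  0.67  0.75  1.7   0.   -0.39]
48.3 [0.012, 0.014, -0.0]
48.7 [0.006, -0.002, -0.0]
49.2 [0.005, -0.002, -0.0]
49.6 [0.006, -0.002, -0.0]
50.0 [0.005, -0.002, -0.0]
```

Measured about 47.2°. I need roughly 2.8° more.

move_arm --increments '[{"grip": 1,"linear": [0.014,-0.006,0],"twist": 0},{"grip": 1,"linear": [0.013,-0.006,0],"twist": 0},{"grip": 1,"linear": [0.008,-0.004,0],"twist": 0},{"grip": 1,"linear": [0.001,-0.001,0],"twist": 0},{"grip": 1,"linear": [0,-0.001,0],"twist": 0}]'

```text
clock: 17.9
eef_pos: [0.6193, -0.2894, 0.2307]
tool_rot: [-0.699, 0.032, -0.002, 0.715]
ft_force: [-3.1, 1.4, -6.6]
grip_width: 0.0234
```

```bash
python3 lid.py w17; python3 arc.py 51
```

```text
wrist 57143 36445 normal [ 0.764 -0.034  0.644] angle 49.85 centre [ 0.597 -0.291  0.262]
side 2545 1485 normal [ 0.768 -0.041  0.639] angle 50.22 centre [ 0.617 -0.322  0.235]
top 1124 903 normal [ 0.769 -0.033  0.639] angle 50.26 centre [ 0.626 -0.216  0.228]
at [ 0.6192 -0.2893  0.2306] theta 50.76 radius err mm 3.66 side 0.0 tilt [-0.042  0.023 -0.999] yaw 87.2 F [-2.   1.5 -7.4] T [-0.65  1.08 -0.24] w 0.0234 t 18.05 j [-0.44  0.69  0.8   1.72  0.   -0.39]
50.8 [0.007, 0.017, -0.0]
50.9 [0.0, -0.0, -0.0]
50.9 [0.001, -0.0, -0.0]
51.0 [0.001, -0.001, -0.0]
51.0 [0.0, 0.0, -0.0]
```

All three cameras give about 50.1°. Last check: lid still, rack in its frame, other things in place.

```bash
python3 lid.py w18; python3 - <<'E'
from h import *
t=cv2.imread("pics/w18top.png");s=cv2.imread("pics/w18side.png")
im,d=bot.camera("top");C=cam("top");uv,P=cloud(d,C)
sat=cv2.cvtColor(im,cv2.COLOR_BGR2HSV).reshape(-1,3)[:,1]
q=P[(abs(P[:,0]-.489)<.05)&(abs(P[:,1]+.005)<.075)&(P[:,2]>.025)&(P[:,2]<.046)];print("rack",len(q),rect(q))
b=im.copy();b[:,:240]=0;b[:,300:]=0;b[:195]=0;b[236:]=0;frame(b,C,"b")
cv2.imwrite("pics/c18.png",np.hstack([cv2.resize(t[120:300,120:420],(480,288)),cv2.resize(s[120:330,150:400],(320,288))]))
o=bot.get_obs();print(o["eef_pos"].round(4),o["grip_width"],o["clock"],o["ft_force"].round(1))
E
```

```text
wrist 57174 37025 normal [ 0.758 -0.034  0.652] angle 49.3 centre [ 0.593 -0.29   0.266]
side 2562 1467 normal [ 0.768 -0.043  0.639] angle 50.22 centre [ 0.616 -0.324  0.235]
top 1127 895 normal [ 0.769 -0.034  0.639] angle 50.27 centre [ 0.626 -0.217  0.228]
rack 297 [484.6  -2.8  51.8 110.4   9.2]
b (246, 201, 45, 31) [488.9  -4.3 100.8 158.1   9.3]
[ 0.6191 -0.2893  0.2306] 0.023457986688643403 18.25 [-1.9  1.6 -8.1]
```

View pics/c18.png

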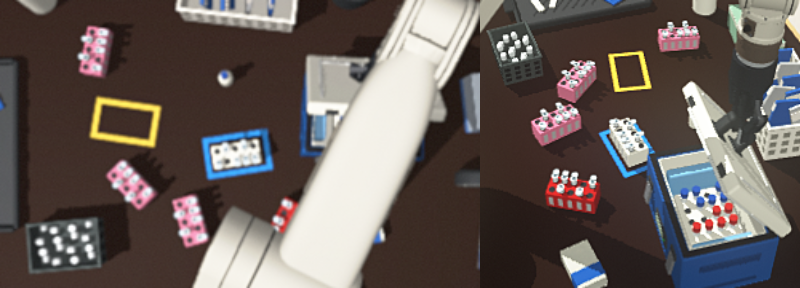

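The picture shows the rack in the blue frame at (238,153), the yellow frame empty, the other things where they were, and the lid held open.

```bash
python3 -c "
from workcell import bot
print(bot.job_done())"
```

```text
the job is handed in; nothing more can be done
None
```

I slid the white rack from the yellow frame into the blue frame and let it go. Then I raised the cool box lid by its handle to about 50° and handed the job in at 18.3 s, still gripping it.

- **Rack:** it stands at the frame's yaw (9.2° against 9.3°), wholly inside. The wrist camera put it about 2 mm off centre. The top camera said about 4 mm, but that camera had also read the rack about 2.5 mm short in x at the start.
- **Sliding:** just after gripping, the force showed I was briefly carrying about 3 N, roughly the rack's weight. I eased it back down before sliding, so any lift was under 2 mm and happened inside the yellow frame.
- **Lid:** the side and top cameras gave 50.2° and 50.3°. The wrist camera gave 49.9° and then 49.3°, and the arm's own position gave 50.8°. It was never measured wider than that. The pose and grip (23.4 mm) stayed steady between the last checks.
- **First grip attempt:** it closed on nothing. By the depth images the real fingertips lie about 37 mm (shut) to 49 mm (open) behind the reported TCP, not at it as the notes say. The fingers closed just above the rack among the tubes. There was no contact force and the rack did not move. I corrected for the offset from then on.
- **Other things:** those in view of the last picture looked undisturbed. I checked that by eye, not by measurement, and the clock was not in view.

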